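# Close the cake mould on the large hob ring

## Robot

A 7-joint arm with a two-finger parallel gripper is mounted at the origin on the work surface. World frame = base frame: x ahead of the robot, y to its left, z up, the work surface at z = 0. Lengths are in m, angles in degrees, forces in N, time in s.
With the tool pointing down it reaches from about 0.425 to 0.875 m from the base axis. Payload 4.7 kg.
Tool frame: the origin (TCP) lies on the centre line of the jaws, within the pads' length; the fingertips stand tip_reach ahead of it and the grasp point (between the pads) lies 2 mm behind it (tip_reach is the distance from the TCP to the fingertips, in m); z points along the fingers, y is the line along which they close (so a half turn about z gives the same grasp; the last joint's range is limited). The gripper opens to 85 mm and grips with 20 to 120 N. Pads are 22 mm wide; open, the fingers measure 114 mm over their backs; the gripper's body (76 mm by 85 mm) begins 54 mm behind the grasp point. The pads swing forward as they close: fully open they stand 13 mm farther back than shut.
Start: joints at [73.803, 18.392, -4.016, 83.108, 1.295, 78.541, -3.26], TCP at [0.19, -0.622, 0.248] pointing down, gripper open.
Joint ranges: [-163.93, 163.93], [-17.29, 119.83], [-79.2, 71.16], [3.27, 140.29], [-89.18, 269.18], [5.43, 117.66], [-154.24, 154.24]. Speed limits (degrees/s): [147.25, 147.25, 180, 180, 180, 180, 180].

## Interface

Orientations are given as [roll, pitch, yaw] about the fixed x, y, z axes, in that order (R = Rz(yaw) Ry(pitch) Rx(roll)).
In Python, from plant import move_ptp, servo_line, goto_joints, gripper_to, pause, solve_ik, grab_frame, camera_model, MotionError, close_job, look_for, cut_out, get_time, get_joint_pos, get_qvel, get_joint_efforts, get_tool_pos, get_tcp_rot, get_ft_force, get_wrist_torque, get_width, get_gripper_force, tip_reach gives the robot as it stands. Calls block until the motion is done:
- move_ptp(position, orientation): joint-space move of the TCP to a pose.
- servo_line(position, orientation=None, velocity=0.15, guard=None): straight line of the TCP; orientation=None keeps the orientation; velocity is the mean speed in m/s. With guard (N) it stops when the force on the tool has changed by that much, and returns True; else False.
- goto_joints(angles): joint-space move.
- gripper_to(opening, effort=None): opening from 0.0 (shut) to 1.0 (fully open); effort is the grip in N (None keeps the last); returns when the fingers have stopped.
- pause(seconds).
- solve_ik(position, orientation): joint angles nearest the present ones, or None.
- grab_frame(name): name is "scene" or "top" or "wrist"; returns (picture, depth): 480x640x3 uint8, red, green, blue; 480x640 float32, m along the optical axis (not along the pixel's ray), 0 where there is no reading.
- camera_model(name): a dict with "camera_matrix" (3x3 intrinsics, pixels), "origin" and "orientation" of the camera in the world; the wrist camera has in their place "mount" (4x4, takes a point from camera to tool coordinates, whose origin is the TCP and whose axes are the flange's). Camera axes: x right, y down, z forward; pixel columns grow to the right and rows downward; lengths in m; the calibration is good to about 2 mm. A picture is of the moment at which its call begins: read the wrist's pose just before it. camera_model takes no time and is no camera call.
A pose or a line that the arm cannot do raises MotionError and nothing moves.
- close_job(): hands the job in; it is judged then, once.
Trained networks look in the newest picture that a camera, given by its name, has taken for a name from the list of things; names that differ only in an ending like _2 or _b are one class to them, and where a whole thing is asked for, a point or a joint stands for the part that bears it (a point fixed in the world has none). Each returns a list of dicts, best first, with "conf" (0 to 1); they miss things now and then, are a little off and sometimes report something else, mostly with a low value. They report only what shows in the picture. A call takes as long as a camera call.
- look_for(camera, label): "bbox" ([centre column, centre row, width, height] in pixels, round what is visible of it).
- cut_out(camera, label): "mask" (480x640 bool, what is visible of it) and "bbox" ([centre column, centre row, width, height] in pixels, round what is visible of it).
Readings, each from a call of its own:
- get_time(): time.
- get_joint_pos(): joint angles.
- get_qvel(): joint speeds.
- get_joint_efforts(): joint torques, N m.
- get_tool_pos(): TCP position.
- get_tcp_rot(): TCP orientation.
- get_ft_force(): force on the tool from outside, world axes, zero at the start.
- get_wrist_torque(): the same for the moment, N m.
- get_width(): opening from 0.0 (shut) to 1.0 (fully open).
- get_gripper_force(): force on a finger pad.
Only numpy, scipy, OpenCV 4.12 (cv2) and the standard library are available. Lean on these libraries where they do the work, as an engineer would, in place of code of your own. Each camera call takes 0.05 s, during which the arm holds its last target. There are 200 camera calls.

## Task

Close the cake mould for preheating: slide its lower half sideways, without lifting or tipping it, from the small ring of the hob to the middle of the large ring. Then fit the upper half over the two dowels until it lies flush on the lower half all round, and finish while still holding the upper half's handle and pressing the two halves firmly together with a push of about 20 N, the mould still centred on the large ring. Leave the jar and the pot alone.

Things in the scene. Friction and masses are not known exactly. Their poses are not given: they have to be found in the camera images.
- mould_lower: lower mould half, loose, 0.85 kg: aluminium tray 160 (x) x 120 (y) x 30 mm high, flat rim. Two upright dowels at x = +-60, y = 0: diameter 12, z = 30 to 58 mm, top 9 mm tapered to diameter 6. Black stub handle toward -x (toward the robot): x = -95 to -150, 22 wide (y), z = 14 to 36 mm; pinch it across y near x = -120. Origin: centre of the underside, z up. Starts on the small ring
- mould_upper: upper mould half, loose, 0.45 kg: aluminium plate 160 (x) x 120 (y) x 15 mm, two through holes diameter 15 at x = +-60, y = 0. Black bridge handle along x above: bar 70 long (x), 16 wide (y), z = 52 to 68 mm. Origin: centre of the underside, z up. Lies flat on the worktop right (-y) of the hob. Fits either way round; seated, its origin is 30 mm above the lower half's
- ring_large: the large printed ring on the hob, a flat white circle of 210 mm diameter with a small cross at its centre, only paint; origin at its centre, on the hob's top. It may be the left or the right ring
- ring_small: the small printed ring on the hob, a flat white circle of 140 mm diameter with a small cross at its centre (under the mould at the start), only paint; origin at its centre, on the hob's top; 240 mm from the large ring's centre
- hob: flat black glass hob, fixed, 280 (x) x 460 (y) x 12 mm, smooth level top 12 mm above the worktop; origin: centre of its underside; the two rings lie at y = +-120 mm
- sauce_jar: bystander: amber glass jar with a yellow cap, diameter 64 mm, 110 mm tall, loose, at the far right of the hob; origin: centre of the underside
- steel_pot: bystander: small open steel pot, diameter 110 mm plus two loop handles, 75 mm tall, loose, left of the hob; origin: centre of the underside

How it is judged:
By the outcome, as a careful person would: the job done as asked, in the order asked, and still so for the second after the job is handed in, while the arm keeps its last pose, push and grip.
It also fails if it takes over 67 s, if anything falls off the work surface, if the arm or the gripper's body presses on something with over 40 N, if the wrist force passes 120 N, or if a joint passes its speed limit or range.

## Working session

There is one attempt and no reset: what is moved stays moved. The work goes in short steps, each a Python script; the robot and the scene stay as the last script left them, time stands still between calls to the robot, and variables do not carry over. Pictures are saved under pics/ and viewed, at most 10 in all, crops included, and the job is handed in when it is done.

```bash
mkdir -p pics; ls
cat > h.py <<'E'
import numpy as np, cv2
from plant import *
from scipy.spatial.transform import Rotation as Ro
def cam(name):
    m=camera_model(name); K=np.array(m["camera_matrix"])
    if name=="wrist":
        T=np.eye(4); T[:3,:3]=Ro.from_euler('xyz',get_tcp_rot(),degrees=True).as_matrix(); T[:3,3]=get_tool_pos()
        T=T@np.array(m["mount"]); return K,T[:3,:3],T[:3,3]
    o=np.array(m["orientation"]); R=o if o.shape==(3,3) else Ro.from_euler('xyz',o,degrees=True).as_matrix()
    return K,R,np.array(m["origin"])
def cloud(K,R,t,d):
    v,u=np.mgrid[:480,:640]; p=np.stack([(u-K[0,2])/K[0,0]*d,(v-K[1,2])/K[1,1]*d,d],-1)
    return p@R.T+t
def ray(K,R,t,uv,z):
    p=R@np.linalg.solve(K,[uv[0],uv[1],1.]); return t+p*(z-t[2])/p[2]
def save(n,p): cv2.imwrite(f"pics/{n}.png",p[:,:,::-1])
E
python3 - <<'E'
from h import *
print(camera_model("top"),tip_reach if not callable(tip_reach) else tip_reach(),get_tcp_rot(),get_ft_force())
c=cam("top"); p,d=grab_frame("top"); save("top0",p); P=cloud(*c,d); np.savez("top0.npz",p=p,d=d)
for n in ["mould_lower","mould_upper","ring_large","ring_small","hob","sauce_jar","steel_pot"]:
    for r in cut_out("top",n)[:2]:
        m=r["mask"]&(d>0); q=P[m]; print(n,round(r["conf"],2),np.round(r["bbox"]),q.shape, np.round(np.median(q,0),3) if len(q) else '', np.round(np.percentile(q,[1,99],axis=0),3).tolist() if len(q) else '')
p,d=grab_frame("scene"); save("scene0",p)
E
```

```text
pics
plant.py
{'camera_matrix': array([[560.72109956,   0.        , 323.37333547],
       [  0.        , 560.72109956, 234.94492591],
       [  0.        ,   0.        ,   1.        ]]), 'origin': array([0.47594376, 0.14933651, 1.34003734]), 'orientation': array([-174.62112563,   -1.22761224,  -88.75924424])} 0.017 [-1.79891745e+02  3.67488283e-03  1.70049081e+01] [-0.14741348 -0.09228108 -0.27268532]
mould_lower 0.88 [382. 252.  57. 105.] (3821, 3) [ 0.594 -0.009  0.037] [[0.462, -0.076, 0.015], [0.679, 0.05, 0.062]]
mould_upper 0.67 [518. 266.  56.  69.] (3428, 3) [ 0.539 -0.335  0.015] [[0.462, -0.401, 0.0], [0.619, -0.279, 0.069]]
ring_large 0.86 [283. 242.  88.  88.] (6141, 3) [0.576 0.22  0.012] [[0.479, 0.122, 0.006], [0.676, 0.318, 0.019]]
ring_small 0.68 [410. 245.   7.  30.] (101, 3) [ 0.582 -0.082  0.012] [[0.554, -0.089, 0.006], [0.612, -0.074, 0.019]]
hob 0.48 [467. 172.  43.  33.] (925, 3) [ 0.748 -0.196  0.105] [[0.724, -0.231, 0.0], [0.782, -0.174, 0.115]]
sauce_jar 0.94 [466. 172.  41.  32.] (895, 3) [ 0.749 -0.196  0.106] [[0.724, -0.23, 0.01], [0.782, -0.174, 0.115]]
sauce_jar 0.44 [409. 246.  10.  29.] (106, 3) [ 0.583 -0.082  0.012] [[0.554, -0.089, 0.006], [0.613, -0.074, 0.018]]
steel_pot 0.73 [121. 328.  66.  76.] (2725, 3) [0.38  0.584 0.017] [[0.305, 0.514, -0.001], [0.46, 0.632, 0.078]]
steel_pot 0.61 [384. 252.  60. 106.] (3844, 3) [ 0.593 -0.009  0.038] [[0.46, -0.076, 0.016], [0.679, 0.05, 0.061]]
```

View pics/top0.png

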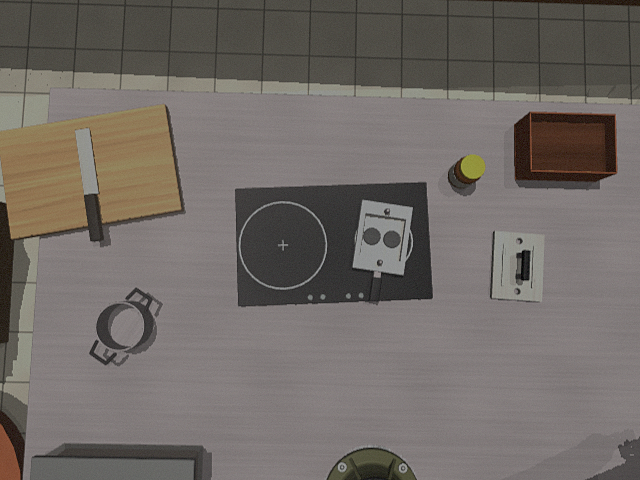

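View pics/scene0.png

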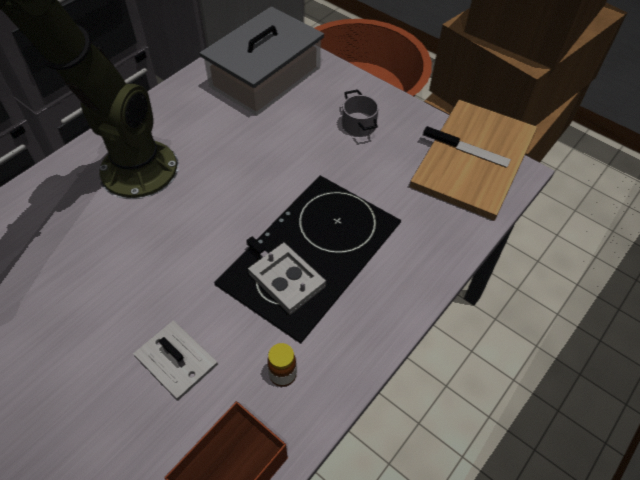

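The top view shows the lower mould on the right (small) ring at about (382,238), the large ring's cross at (283,245), the upper half at (518,266) and the pot and jar well clear. The scene view agrees. Next I refine the poses from the masks and move the wrist camera over the parts.

```bash
cat >> h.py <<'E'
def rect(P,m,z0,z1):
    q=P[m&(P[...,2]>z0)&(P[...,2]<z1)][:,:2]
    (c,s,a)=cv2.minAreaRect((q*1000).astype(np.float32)); 
    if s[0]<s[1]: s=s[::-1]; a+=90
    return np.array(c)/1000,np.round(s,1),(a+90)%180-90
E
python3 - <<'E'
from h import *
print(np.round(camera_model("wrist")["mount"],3).tolist(), camera_model("wrist")["camera_matrix"][0])
c=cam("top"); z=np.load("top0.npz"); P=cloud(*c,z["d"])
print("cross",ray(*c,(283,245),.012))
x,y=P[...,0],P[...,1]
A=(x>.44)&(x<.7)&(y>-.09)&(y<.07); B=(x>.44)&(x<.66)&(y>-.42)&(y<-.24)
print(rect(P,A,.036,.048)); print(rect(P,B,.008,.022)); print(rect(P,B,.05,.08))
print(get_time())
q=P[B&(P[...,2]>.06)][:,:2].mean(0); print(q)
E
```

```text
[[-0.001, -0.963, -0.271, 0.069], [1.0, -0.002, 0.001, -0.0], [-0.001, -0.271, 0.963, -0.126], [0.0, 0.0, 0.0, 1.0]] [406.04739016   0.         315.79298115]
cross [0.57538638 0.2188263  0.012     ]
(array([ 0.5646073 , -0.00915942]), array([230.3, 120.3]), -7.326087951660156)
(array([ 0.54892133, -0.33494028]), array([206.1, 139.1]), -2.3094253540039062)
(array([ 0.53979132, -0.33997699]), array([67.2, 18.2]), -0.613189697265625)
0.45
[ 0.53930017 -0.33951158]
```

```bash
cat >> h.py <<'E'
def look(n,pos,yaw,labels,view=True):
    move_ptp(pos,[180,0,yaw]); pause(.3)
    c=cam("wrist"); p,d=grab_frame("wrist"); save(n,p); P=cloud(*c,d); np.savez(n+".npz",p=p,d=d,K=c[0],R=c[1],t=c[2])
    for l in labels:
        r=cut_out("wrist",l)
        for k in r[:1]: print(l,k["conf"],np.round(k["bbox"])); np.save(f"{n}_{l}.npy",k["mask"])
    return c,p,P
E
python3 - <<'E'
from h import *
look("u1",[.56,-.34,.26],0,["mould_upper"]); print(get_time())
look("l1",[.59,-.01,.26],-7,["mould_lower"]); print(get_time())
look("r1",[.59,.2,.26],0,["ring_large"]); print(get_time())
cv2.imwrite("pics/a.png",np.hstack([cv2.resize(cv2.imread(f"pics/{n}.png"),(400,300)) for n in("u1","l1")]))
E
```

```text
mould_upper 0.88 [322. 220. 140. 172.]
2.55
mould_lower 0.89 [319. 228. 149. 259.]
4.2083
ring_large 0.7 [293. 208. 224. 219.]
5.4583
```

View pics/u1.png

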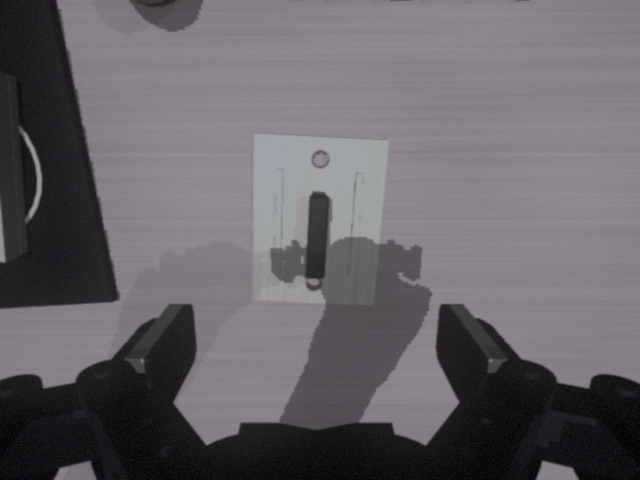

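View pics/l1.png

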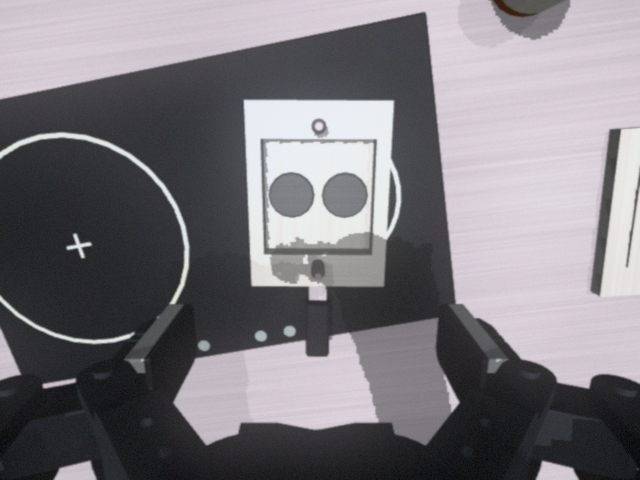

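View pics/r1.png

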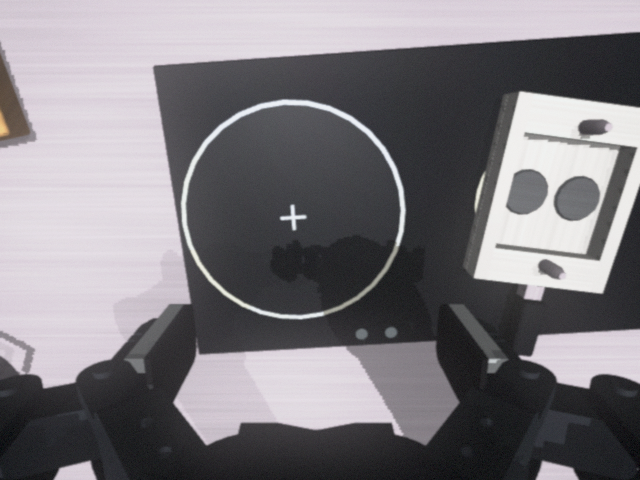

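u1 shows the upper plate (corners ~(254,133),(390,140),(375,306),(253,301)), bar at (317,236). l1 shows the lower rim (corners (244,100),(394,101),(385,286),(251,287)), handle at (317,330). r1 shows the ring cross at (293,217).

```bash
cat >> h.py <<'E'
def ld(n):
    z=np.load(n+".npz"); c=(z["K"],z["R"],z["t"]); return c,z["p"],cloud(*c,z["d"])
def fit(c,uv,z,p=None):
    if p is not None:
        g=cv2.cvtColor(p,cv2.COLOR_RGB2GRAY); uv=cv2.cornerSubPix(g,np.array(uv,np.float32).reshape(-1,1,2),(4,4),(-1,-1),(3,30,.01)).reshape(-1,2)
    q=np.array([ray(*c,u,z)[:2] for u in uv]) # far-left, far-right, near-right, near-left
    v=q[0]+q[1]-q[2]-q[3]
    return np.round(q.mean(0),4), round(np.degrees(np.arctan2(v[1],v[0])),2), np.round([np.linalg.norm(v)/2,np.linalg.norm(q[0]+q[3]-q[1]-q[2])/2],4)
E
python3 - <<'E'
from h import *
c,p,P=ld("u1"); U=[(254,133),(390,140),(375,306),(253,301)]; print("U",fit(c,U,.015),fit(c,U,.015,p))
m=np.load("u1_mould_upper.npy"); print(rect(P,m,.009,.021),rect(P,m,.06,.075), np.median(P[m&(P[...,2]>.06)],0))
c,p,P=ld("l1"); L=[(244,100),(394,101),(385,286),(251,287)]; print("L",fit(c,L,.042),fit(c,L,.042,p))
print("cross from l1",ray(*c,(79,245),.012))
m=np.load("l1_mould_lower.npy"); R=Ro.from_euler('z',-7,degrees=True).as_matrix()
m2=m&(np.hypot(P[...,0]-.598,P[...,1]+.014)<.115); print(rect(P,m2,.038,.046)); hd=P[m&((P-[.598,-.014,0])@R[:,0]< -.1)]; print("handle",np.median(hd,0),np.percentile(hd,[2,98],0))
print("dowels",ray(*c,(319,123),.07),ray(*c,(318,265),.07))
c,p,P=ld("r1"); print("cross",ray(*c,(293,217),.012))
m=cv2.inRange(p,(150,)*3,(255,)*3); v,u=np.nonzero(m[95:325,175:412]); 
q=np.array([ray(*c,(a+175,b+95),.012)[:2] for b,a in zip(v,u)]); r=np.hypot(*(q-ray(*c,(293,217),.012)[:2]).T); k=q[(r>.09)&(r<.115)]
(e,s,_)=cv2.fitEllipse((k*1000).astype(np.float32)); print("ringfit",e,s,len(k))
E
```

```text
U (array([ 0.5385, -0.3425]), np.float64(-2.75), array([0.1608, 0.1209])) (array([ 0.5392, -0.3409]), np.float64(-3.22), array([0.159 , 0.1193]))
(array([ 0.53886536, -0.34093805]), array([160.7, 120.3]), -3.0389480590820312) (array([ 0.53949182, -0.34098459]), array([69.7, 16. ]), -3.0698089599609375) [ 0.54367469 -0.34063382  0.06788961]
L (array([ 0.5976, -0.0141]), np.float64(-7.39), array([0.1601, 0.121 ])) (array([ 0.5983, -0.0137]), np.float64(-7.42), array([0.1601, 0.1201]))
cross from l1 [0.5770717  0.21958455 0.012     ]
(array([ 0.58145538, -0.01125587]), array([193.9, 120.3]), -7.418792724609375)
handle [0.47518884 0.00308935 0.04785986] [[ 0.45184645 -0.00789377  0.04504607]
 [ 0.49789472  0.01473566  0.04944248]]
dowels [ 0.65968706 -0.02200423  0.07      ] [ 0.5484522  -0.00741688  0.07      ]
cross [0.57634245 0.21971338 0.012     ]
ringfit (576.296875, 220.7472381591797) (204.6057586669922, 208.31692504882812) 3163
```

Run:
```python
from h import *
L=np.array([.5982,-.0138]);yaw=-7.42;T=np.array([.5765,.2198])
R=Ro.from_euler('z',yaw,degrees=True).as_matrix()[:2,:2]
g=L+R@[-.12,0]; o=[180,0,yaw]
move_ptp([*g,.15],o); 
print(servo_line([*g,.038],o,.08,guard=8),get_ft_force())
gripper_to(0,70); print("w",get_width(),get_gripper_force(),np.round(get_ft_force(),2),get_tool_pos())
servo_line([*(g+T-L),.038],o,.07); print(np.round(get_ft_force(),2),get_tool_pos(),get_time())
c,p,P=(lambda c,f:(c,f[0],cloud(*c,f[1])))(cam("wrist"),grab_frame("wrist")); save("s1",p)
```

```text
False [-0.28894533 -0.07604272  0.12373803]
w 0.24201523166519812 70.00586986541748 [-1.46 -0.68  3.18] [0.47928079 0.00162642 0.03827656]
[ 1.06 -9.2   6.89] [0.45908402 0.23202393 0.03828845] 12.1
```

Run:
```python
from h import *
gripper_to(1.0); o=[180,0,-7.42]; t=get_tool_pos()
servo_line([t[0],t[1],.15],o,.2)
look("l2",[.57,.222,.26],-7.42,["mould_lower"]); print(get_time())
```

```text
mould_lower 0.68 [325. 227. 150. 258.]
14.575
```

View pics/l2.png

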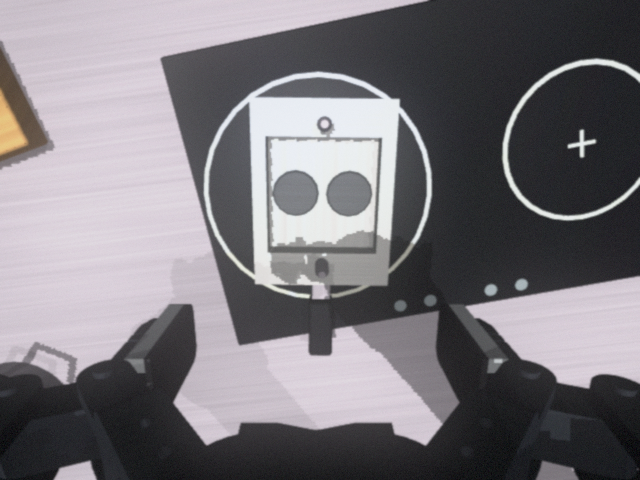

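The lower half now sits inside the large ring (rim corners ~(250,98),(399,99),(388,286),(255,284)); ring spans columns 205–431. I'll measure the offset.

Run:
```python
from h import *
c,p,P=ld("l2"); L=[(250,98),(399,99),(388,286),(255,284)]; print("L",fit(c,L,.042),fit(c,L,.042,p))
m=cv2.inRange(p,(120,)*3,(255,)*3); v,u=np.nonzero(m)
q=np.array([ray(*c,(a,b),.012)[:2] for b,a in zip(v,u)]); ok=v<303
from scipy.optimize import least_squares
x=np.array([.5765,.2198,.105])
for w in(.008,.004,.003):
    r=np.hypot(*(q-x[:2]).T); k=q[ok&(abs(r-x[2])<w)]
    # drop points on the tray
    Rm=Ro.from_euler('z',-7.4,degrees=True).as_matrix()[:2,:2]; l=(k-[.575,.2165])@Rm; k=k[~((abs(l[:,0])<.1)&(abs(l[:,1])<.07))&(l[:,0]>-.09)]
    x=least_squares(lambda x:np.hypot(*(k-x[:2]).T)-x[2],x,loss='soft_l1',f_scale=.001).x
    print(x,len(k))
s=ray(*c,(582,144),.012); print("small cross",s)
```

```text
L (array([0.5772, 0.215 ]), np.float64(-8.07), array([0.1599, 0.1198])) (array([0.5776, 0.2151]), np.float64(-8.27), array([0.1595, 0.1195]))
[0.57628022 0.22007185 0.10314099] 2676
[0.57652885 0.21973275 0.10287482] 2480
[0.57653465 0.21973335 0.10287571] 2476
small cross [ 0.58997816 -0.02110018  0.012     ]
```

Run:
```python
from h import *
L=np.array([.5775,.2150]);yaw=-8.2;T=np.array([.5765,.2198])
R=Ro.from_euler('z',yaw,degrees=True).as_matrix()[:2,:2]
g=L+R@[-.12,0]; o=[180,0,yaw]
move_ptp([*g,.12],o); servo_line([*g,.038],o,.1,guard=8)
gripper_to(0,90); a=np.array(get_tool_pos())[:2]; print("a",a-g)
cmd=a.copy(); want=a+T-L
for i in range(5):
    cmd=cmd+(want-np.array(get_tool_pos())[:2]); servo_line([*cmd,.038],o,.03); pause(.2)
    print(np.array(get_tool_pos())[:2]-want,np.round(get_ft_force(),1))
    if abs(get_tool_pos()[1]-want[1])<.0006: break
gripper_to(1.0); servo_line([*get_tool_pos()[:2],.15],o,.2)
look("l3",[.57,.222,.26],yaw,["mould_lower"]); print(get_time())
```

```text
a [0.00018648 0.00012504]
[ 0.00098582 -0.00220022] [-0.4 -5.6  6.3]
[ 0.0006192  -0.00052546] [ 0.8 -6.8  6.7]
mould_lower 0.62 [321. 229. 151. 258.]
20.2917
```

View pics/l3.png

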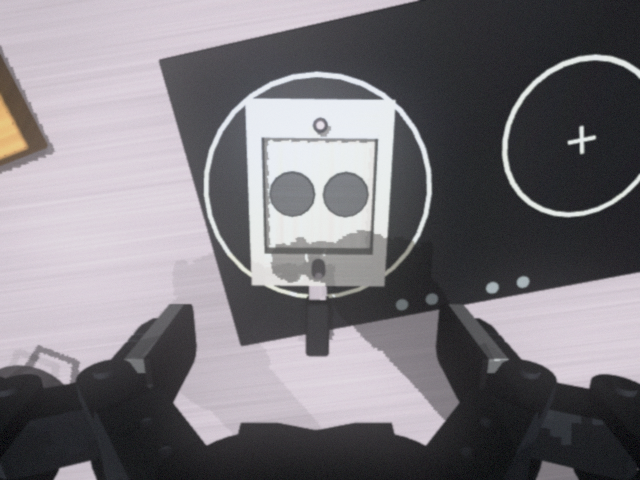

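The mould now looks centred (rim corners ~(246,99),(395,100),(385,286),(252,286); ring columns 205–431). Measure it and grasp the upper half.

Run:
```python
from h import *
c,p,P=ld("l3"); L=[(246,99),(395,100),(385,286),(252,286)]; print("L",fit(c,L,.042),fit(c,L,.042,p)); print("dowels",ray(*c,(320,123.5),.07),ray(*c,(318,265),.07))
o=[180,0,-3.05]; g=[.5391,-.3409]
move_ptp([.56,-.1,.28],o); move_ptp([*g,.14],o); print(servo_line([*g,.058],o,.1,guard=8))
gripper_to(0,120); print(get_width(),get_gripper_force(),get_tool_pos(),np.round(get_ft_force(),2))
servo_line([*g,.2],o,.15); print(get_tool_pos(),get_width(),np.round(get_ft_force(),2),np.round(get_wrist_torque(),2),get_time())
move_ptp([.56,-.1,.28],o)
p,d=grab_frame("wrist"); save("g1",p); print(get_time())
```

```text
L (array([0.5767, 0.218 ]), np.float64(-8.69), array([0.1601, 0.1199])) (array([0.5772, 0.219 ]), np.float64(-8.5), array([0.1594, 0.1206]))
dowels [0.63756504 0.20926972 0.07      ] [0.52728739 0.22652398 0.07      ]
False
0.1671394480081229 117.74631857872009 [ 0.53921482 -0.34109242  0.05847264] [-0.53 -0.07  3.33]
[ 0.5383117  -0.34051076  0.19844194] 0.16346258540165803 [-0.02  0.48 -4.49] [-0.06 -0.01  0.02] 25.3167
26.3667
```

View pics/g1.png

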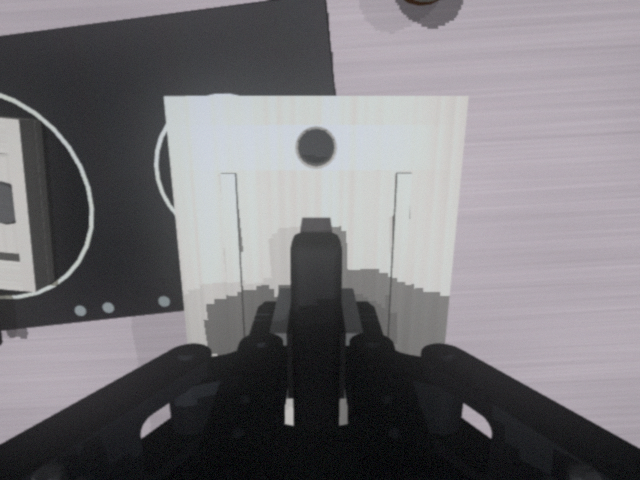

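g1: the upper half is held level, bar centred between the pads, far hole at (316,147).

Run:
```python
from h import *
m=camera_model("wrist"); K=np.array(m["camera_matrix"]); M=np.array(m["mount"])
c=(K,M[:3,:3],M[:3,3]); p=cv2.imread("pics/g1.png"); g=cv2.cvtColor(p,cv2.COLOR_BGR2GRAY)
k=np.zeros_like(g); s=(slice(120,175),slice(288,346)); k[s]=(g[s]<140); v,u=np.nonzero(k); print(u.mean(),v.mean(),len(u))
print("hole tool",ray(*c,(u.mean(),v.mean()),.043)) 
E=[(164.5,97),(468.5,97)]; a=[ray(*c,e,.043) for e in E]; print("far corners tool",np.round(a,4).tolist())
l=cv2.imread("pics/l3.png")
A=cv2.resize(l[105:145,300:340],(480,480),interpolation=0); B=cv2.resize(l[248:288,300:340],(480,480),interpolation=0)
cv2.imwrite("pics/dw.png",cv2.resize(np.hstack([A,B]),(800,400)))
```

```text
315.5386690647482 146.57014388489208 1112
hole tool [ 0.06045642 -0.00031048  0.043     ]
far corners tool [[0.0795, -0.0596, 0.043], [0.0794, 0.0598, 0.043]]
```

View pics/dw.png

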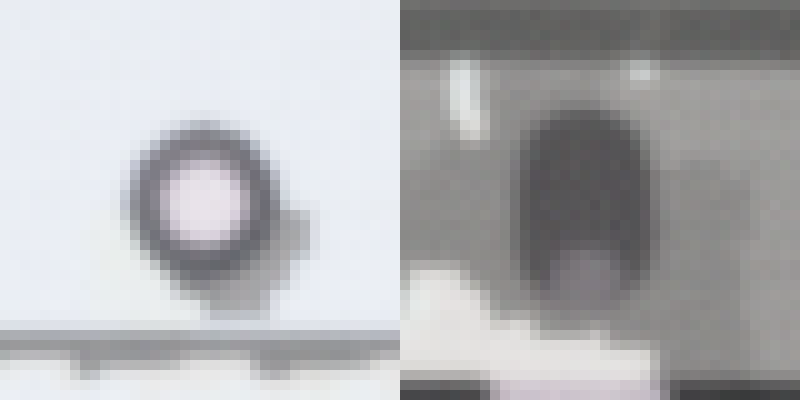

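Crop: far dowel's top at (319.6,125.0), near dowel's top at (318.0,275.3). Now fit from those, then insert.

Run:
```python
from h import *
c,p,P=ld("l3"); f=ray(*c,(319.6,125),.07)[:2]; n=ray(*c,(318,275.3),.07)[:2]; v=f-n
yaw=np.degrees(np.arctan2(v[1],v[0])); L=(f+n)/2; print(f,n,np.linalg.norm(v),yaw,L)
yaw=-8.5; R=Ro.from_euler('z',yaw,degrees=True).as_matrix()[:2,:2]
g=L-R@[0,0.0003]; o=[180,0,yaw]
move_ptp([.57,.2,.2],o); move_ptp([*g,.17],o); pause(.3)
t=np.array(get_tool_pos()); print("err",t-[*g,.17],get_tcp_rot()); 
g=g-(t[:2]-g)  # cancel the steady sag
np.save("g.npy",g)
# upper underside = TCP z - .0583; dowel tops .070, seated .042 -> TCP .100
print(servo_line([*g,.134],o,.1),np.array(get_tool_pos())[:2],np.round(get_ft_force(),2))
print(servo_line([*g,.108],o,.03,guard=8),get_tool_pos(),np.round(get_ft_force(),2),np.round(get_wrist_torque(),2),get_time())
```

```text
[0.63654164 0.20971601] [0.51837554 0.2277966 ] 0.11954135172971743 -8.699351524946916 [0.57745859 0.2187563 ]
err [ 0.00078606 -0.0008195   0.00111857] [-1.79995508e+02 -1.09091143e-01 -8.58411923e+00]
False [0.57647426 0.21929296] [-0.03 -0.38 -3.73]
False [0.57678709 0.21937699 0.1082239 ] [-0.1   0.51 -3.64] [0.02 0.01 0.02] 29.6417
```

Dowels are in the holes without contact. Seat and press.

Run:
```python
from h import *
g=np.load("g.npy"); o=[180,0,-8.5]
z=.108; hit=servo_line([*g,.097],o,.03,guard=8); pause(.3); t=get_tool_pos(); print(hit,t,np.round(get_ft_force(),2),np.round(get_wrist_torque(),2))
z=t[2] if hit else .097
for i in range(20):
    f=get_ft_force()[2]
    if 18.5<f<21.5: break
    z-=np.clip((20-f)*.00015,-.0012,.0012); servo_line([*g,z],o,.02); pause(.2)
print(i,z,get_tool_pos(),np.round(get_ft_force(),2),np.round(get_wrist_torque(),2),get_tcp_rot(),get_width(),get_time())
```

```text
True [0.57727355 0.21959168 0.10045483] [-0.01 -0.35  4.81] [-0.04 -0.01  0.01]
3 0.09685947995184715 [0.57729409 0.21958674 0.10039517] [-6.6  -3.25 18.6 ] [-0.77  1.38 -0.02] [ 1.79964052e+02 -1.29614734e-01 -8.50927323e+00] 0.1591403917782945 31.625
```

Run:
```python
from h import *
g=np.load("g.npy"); o=[180,0,-8.5]; z=.09686
for i in range(8):
    f=np.array(get_ft_force()); 
    if np.hypot(*f[:2])<1.5 and 19<f[2]<21: break
    g=g+np.clip(f[:2]*.00015,-.001,.001); z-=np.clip((20-f[2])*.0001,-.001,.001); servo_line([*g,z],o,.02); pause(.3)
    print(np.round(get_ft_force(),1),np.round(get_tool_pos(),4))
print(np.round(get_wrist_torque(),2),get_tcp_rot(),get_gripper_force(),get_time())
pause(1); print(np.round(get_ft_force(),2))
c=cam("wrist");p,d=grab_frame("wrist"); save("w9",p)
c=cam("top");p,d=grab_frame("top"); P=cloud(*c,d); save("top9",p)
A=(P[...,2]>.05)&(P[...,2]<.064)&(np.hypot(P[...,0]-.577,P[...,1]-.22)<.11)&(p.min(-1)>110); print("plate z by quadrant",[(round(float(np.median(P[A&a&b][:,2])),4),int((A&a&b).sum())) for a in(P[...,0]>.577,P[...,0]<.577) for b in(P[...,1]>.22,P[...,1]<.22)])
q,_=grab_frame("scene"); save("scene9",q)
t=cv2.resize(cv2.imread("pics/top9.png")[170:310,220:420],(400,280),interpolation=2); s=cv2.resize(cv2.imread("pics/scene9.png")[130:300,240:440],(400,340),interpolation=2)
w=cv2.resize(cv2.imread("pics/w9.png"),(400,300)); im=np.zeros((600,800,3),np.uint8); im[:300,:400]=w; im[300:580,:400]=t; im[:340,400:]=s; cv2.imwrite("pics/end.png",im)
```

```text
[-3.6 -2.  17. ] [0.5773 0.2195 0.1004]
[-2.3 -2.5 17.4] [0.5773 0.2196 0.1004]
[-1.6 -0.1 16.9] [0.5773 0.2196 0.1004]
[-1.2  0.  18.3] [0.5773 0.2196 0.1004]
[-1.2 -0.2 18.8] [0.5773 0.2196 0.1004]
[-0.7 -1.1 19.5] [0.5773 0.2195 0.1004]
[-0.3   0.44  0.01] [-179.83094526   -0.42472944   -8.51136363] 121.19697332382202 34.925
[-0.83 -1.29 19.5 ]
plate z by quadrant [(nan, 0), (0.0567, 180), (0.0572, 231), (nan, 0)]
  return _methods._mean(a, axis=axis, dtype=dtype,
  ret = ret.dtype.type(ret / rcount)
```

View pics/end.png

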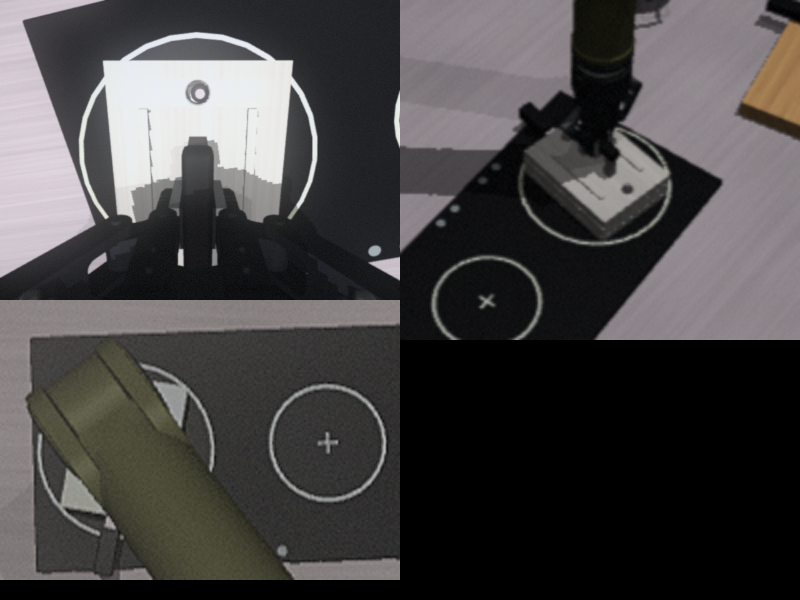

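The upper half lies flush: its top is at 57 mm on the two opposite corners the top camera can see. The dowel shows in the far hole at (198,92) of the composite. The mould is within about 1 mm of the ring's centre, with a steady 19.5 N push.

```bash
python3 -c "
from plant import *
print(get_ft_force(),close_job())"
```

```text
the job is handed in; nothing more can be done
[-1.84163581 -1.0210336  18.75176073] None
```

I handed in the job with the mould closed and flush, about 1 mm from the large ring's centre, the arm still gripping the upper handle and pushing about 19 N; robot time was about 36 s of the 67 s allowed.

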